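# Try the kneading paddle in its drive and break it free with the release key

### The arm

A 6-joint arm with a two-finger parallel gripper is mounted at the origin on the work surface. World frame = base frame: x ahead of the robot, y to its left, z up, the work surface at z = 0. Lengths are in m, angles in rad, forces in N, time in s.
With the tool pointing down it reaches from about 0.3 to 0.775 m from the base axis. Payload 14.6 kg.
Tool frame: the origin (TCP) lies at the very end of the fingers, on their centre line; the grasp point (between the pads) lies 19 mm behind it; z points along the fingers, y is the line along which they close (so a half turn about z gives the same grasp; the last joint's range is limited). The gripper opens to 85 mm and grips with 20 to 120 N. Pads are 22 mm wide; open, the fingers measure 114 mm over their backs; the gripper's body (76 mm by 85 mm) begins 54 mm behind the grasp point. The pads swing forward as they close: fully open they stand 13 mm farther back than shut.
Start: joints at [1.049, 0.3, 1.521, -0, 1.321, -0.067], TCP at [0.242, 0.494, 0.231] pointing down, gripper open.
Joint ranges: [-3.03, 3.03], [-0.79, 2.21], [0.23, 2.52], [-1.04, 4.18], [0, 3.07], [-2.55, 2.55]. Speed limits (rad/s): [2.22, 2.22, 2.57, 3.14, 3.14, 3.14].

### API

Orientations are given as a rotation vector (axis times angle).
In Python, from station import r gives the robot as it stands.
- The arm moves only by the tool servo_tool, never from a script. Its argument "steps" is a list of rows, each a list of 7 numbers: the shift along the tool's x, y, z in m, then the turn, a rotation vector about the tool's x, y, z in degrees, then the opening, from 0 (shut) to 1 (fully open). A call has 1 to 8 rows; each row shifts and turns the commanded pose from where the row before left it, along the tool's axes as they then stand; what a row does not reach is not made up. A row lasts 1/8 s, in which the tool goes at most 62.5 mm and 10.7 degrees, less where a joint would pass 70% of its speed; a pose out of reach is approached as far as the arm can. A call is refused whole if a number of a shift passes 0.0625 or a number of a turn 10.7, either way. A call with a gripper value outside its range is refused whole. The fingers move at their own pace and stop on an object; the grip force is fixed at half the most. Time passes only in rows, so rows that do not move let the fingers close. It gives the time, the measured TCP pose, the force, the opening and the grip force at its end, in the units of the state.
- r.get_state(): the state, without advancing time (a new reading comes with each control period).
- r.grab_frame(name): name is "side" or "top"; returns a dict with "image" (420x560x3 uint8, red, green, blue), "z_map" (420x560 float32, m along the optical axis (not along the pixel's ray), 0 where there is no reading), "mtx" (3x3 intrinsics, pixels), "rvec" (rotation vector, rad) and "tvec" (3), from world to camera coordinates, as OpenCV has them. Camera axes: x right, y down, z forward; pixel columns grow to the right and rows downward; lengths in m; the calibration is good to about 2 mm. A picture is of the moment at which its call begins.
- r.finish_job(): hands the job in; it is judged then, once.
Trained networks look in a picture, given as the dict that the camera call returned (one of the last four; its "shot" number tells which), for a name from the list of things; names that differ only in an ending like _2 or _b are one class to them, and where a whole thing is asked for, a point or a joint stands for the part that bears it (a point fixed in the world has none). Each returns a list of dicts, best first, with "confidence" (0 to 1); they miss things now and then, are a little off and sometimes report something else, mostly with a low value. They report only what shows in the picture. A call takes as long as a camera call.
- r.silhouettes(name, picture): "pixels" (420x560 bool, what is visible of it) and "rect" ([left, top, width, height] in pixels, round what is visible of it).
- r.landmark_of(name, picture): "position" ([column, row] in pixels: a listed point, or the origin of a listed thing).
The state is a dict: "t": time; "joint_pos": joint angles; "qvel": joint speeds; "effort": joint torques, N m; "tcp_pos": TCP position; "tool_rot": TCP orientation; "force": force on the tool from outside, world axes, zero at the start; "moment": the same for the moment, N m; "gripper_width": finger opening in m; "grip_force": force on a finger pad.
Only numpy, scipy, OpenCV 4.12 (cv2) and the standard library are available. Lean on these libraries where they do the work, as an engineer would, in place of code of your own. Each camera call takes 0.05 s, during which the arm holds its last target. There are 200 camera calls.

### The job

Try out the kneading paddle: take it from the wooden rack, set its shank in the machine's socket, push lightly and twist until its tang drops into the driver, press it fully home without forcing it and let go. Then slide the release key, thin end first, through the slot below the socket until it has lifted the paddle out of its grip; do not touch the paddle while the key is in the slot. Leave the key in the slot with the paddle standing loose and upright on it, and leave the bowls, dish and spoon alone.

Things in the scene. Friction and masses are not known exactly. Their poses are not given: they have to be found in the camera images.
- drive: white kneading-machine base, fixed; origin on the counter under the socket's axis, local z up. An upright round steel socket, 47 mm across outside, rim at z 104 mm. Below it a straight slot for the key runs right through along local y, y -38 to +38 mm. The motor housing, 64 mm high, lies at x 45 to 125 mm, y -50 to 50. Harmful: pushing the paddle over 50 N, twisting it hard, or the key over 35 N
- mouth (a point): centre of the socket's mouth (29 mm wide), at drive (0, 0, 104) mm, axes as the drive's; the paddle's origin is here when fully home, its flange on the rim. Four sprung leaves in the socket grip the shank over its last 6 mm: pressing home takes about 8 to 14 N, then the rim stops it
- slot (a point): middle of the lower edge of the key slot's entry, at drive (0, -38, 30) mm, axes as the drive's. Slot 22 mm wide, 24 mm high; the key goes in towards +y. Before it a flat steel ledge 60 mm wide, level with the slot's floor, reaches out to drive y -100 mm
- paddle: aluminium kneading paddle, about 250 g, upright in the rack, shank down. Origin on its axis under the round flange (38 mm wide, 7 thick), z up. Above the flange a plate 44 mm wide along x, 14 thick along y, z 7 to 51: hold its flat sides. Below, a tapered shank 27 to 20 mm wide, 36 long, then a tang 18 mm wide along x, 6 thick, end at z -62
- key: release key, about 180 g, lying on the counter: steel wedge 14 mm wide with dark wooden handle. Origin under the handle's centre; x to the thin end, z up. Handle 30 mm along x, 16 wide along y, 48 high: hold it across the 16 mm. Wedge: flat underside, top 22 mm high to x 77, sloping to 6 at the tip, x 150
- key_tip (a point): middle of the lower edge of the key's thin end, key (150, 0, 0) mm. 27 mm past the socket's axis the wedge meets the tang (12 mm above the slot's floor when home); 66 mm past it the paddle is raised about 8 mm, free of the leaves though leaning a little. Driving takes 5 to 25 N; the key stays where it is left
- rack: wooden block 90 x 90 x 75 mm fixed on the counter, origin under its centre; a round hole 31 mm wide and 67 mm deep in its top holds the paddle's shank, the flange resting on the top
- glass_bowl: glass bowl 200 mm across, 90 mm high; bystander, origin under its centre
- pink_bowl: pink ceramic bowl 130 mm across, 65 mm high; bystander, origin under its centre
- dish: small dish 84 mm across, 25 mm high; bystander, origin under its centre
- spoon: wooden spoon 260 mm long lying on the counter; bystander, origin about its middle
- driver (a point): driver at the bottom of the socket, at drive (0, 0, 60) mm, axes as the drive's; it does not turn. Its slot for the tang cannot be seen: 8.2 mm wide, its direction lies 0.1 to 1.45 rad clockwise, seen from above, from local x. Until the tang is over it the paddle stops with its origin 18 mm above home; the tang drops in when within about 0.1 rad

How it is judged:
By the outcome, as a careful person would: the job done as asked, in the order asked, and still so for the second after the job is handed in, with the robot touching nothing.
It also fails if it takes over 72 s, if anything falls off the work surface, if the arm or the gripper's body presses on something with over 40 N, if the wrist force passes 120 N, or if a joint passes its speed limit or range.

## Working session

There is one attempt and no reset: what is moved stays moved. The work goes in short steps, Python scripts to look and compute and a tool call to move; the robot and the scene stay as the last step left them, time stands still between calls to the robot, and variables do not carry over. Pictures are saved under pics/ and viewed, at most 10 in all, crops included, and the job is handed in when it is done.

Besides the shell and the picture viewer there is one more tool, called after "Emit:" by a JSON object that holds its "fn" and its "kwargs". servo_tool: Moves the arm, as the interface text tells. Its arguments: {"type":"object","properties":{"steps":{"type":"array"}},"required":["steps"]}

```bash
mkdir -p pics
cat > h.py <<'E'
import numpy as np, cv2
from station import r
from scipy.spatial.transform import Rotation as R
def cam(f):
    return R.from_rotvec(np.ravel(f['rvec'])).as_matrix(), np.ravel(f['tvec']), np.array(f['mtx'])
def cloud(f):
    Rm,t,K=cam(f); z=f['z_map']; v,u=np.mgrid[:z.shape[0],:z.shape[1]]
    p=np.stack([(u-K[0,2])/K[0,0]*z,(v-K[1,2])/K[1,1]*z,z],-1)
    w=(p-t)@Rm; w[z<=0]=np.nan; return w
def onplane(f,px,h):
    Rm,t,K=cam(f); d=Rm.T@np.linalg.inv(K)@np.array([px[0],px[1],1.]); c=-Rm.T@t
    return c+d*(h-c[2])/d[2]
def proj(f,P):
    return cv2.projectPoints(np.array(P,float).reshape(-1,3),np.ravel(f['rvec']),np.ravel(f['tvec']),np.array(f['mtx']),None)[0].reshape(-1,2)
def save(f,n): cv2.imwrite('pics/'+n,cv2.cvtColor(f['image'],cv2.COLOR_RGB2BGR))
E
python3 - <<'E'
from h import *
np.set_printoptions(precision=4,suppress=True)
for c in ['top','side']:
    f=r.grab_frame(c); save(f,c+'0.png'); Rm,t,K=cam(f); print(c,'campos',-Rm.T@t)
    w=cloud(f)
    for n in ['drive','mouth','slot','paddle','key','key_tip','rack','glass_bowl','pink_bowl','dish','spoon']:
        l=r.landmark_of(n,f)
        print(n,[(np.round(a['position'],1),round(a['confidence'],2)) for a in l[:2]],end=' ')
        if l:
            h={'mouth':.104,'slot':.03,'paddle':.075}.get(n,0); print(onplane(f,l[0]['position'],h),end='')
        print()
s=r.get_state(); print(s)
E
```

```text
top campos [0.3186 0.0415 1.5828]
drive [(array([250.2, 212.7]), 0.83), (array([392.4, 219.2]), 0.51)] [0.5118 0.1146 0.    ]
mouth [(array([249.9, 208.5]), 0.76)] [0.5111 0.1104 0.104 ]
slot [(array([259.6, 209.5]), 0.69), (array([249.8, 211.5]), 0.36)] [0.5171 0.0851 0.03  ]
paddle [(array([183.7, 219.7]), 0.64)] [0.4866 0.3025 0.075 ]
key [(array([391.9, 221.5]), 0.9)] [ 0.4756 -0.3129  0.    ]
key_tip [(array([410.8, 270.6]), 0.78), (array([393.4, 220.7]), 0.62)] [ 0.3274 -0.3615  0.    ]
rack [(array([185.9, 219.9]), 0.65), (array([248.7, 211.5]), 0.28)] [0.4942 0.3089 0.    ]
glass_bowl [(array([349.6, 135.6]), 0.61)] [ 0.7451 -0.1962  0.    ]
pink_bowl [(array([205.6, 145.7]), 0.72)] [0.7226 0.2488 0.    ]
dish [] 
spoon [] 
side campos [0.1542 1.1226 1.0097]
drive [(array([277.9, 241.4]), 0.59), (array([178.5, 321.1]), 0.47)] [0.5146 0.093  0.    ]
mouth [(array([278.1, 218.1]), 0.82), (array([327.9, 165.3]), 0.42)] [0.5054 0.1105 0.104 ]
slot [(array([280.8, 233.5]), 0.86)] [0.506  0.0901 0.03  ]
paddle [(array([260.9, 276.8]), 0.74), (array([275.3, 232. ]), 0.38)] [0.4889 0
[... 207 characters left out ...]
4]), 0.74)] [ 0.7558 -0.1956  0.    ]
pink_bowl [(array([189.9, 263.6]), 0.91)] [0.7196 0.2451 0.    ]
dish [(array([178.2, 324.8]), 0.88)] [0.6565 0.4433 0.    ]
spoon [(array([306.9, 145.4]), 0.61)] [ 0.5703 -0.4251  0.    ]
{'t': 1.2, 'joint_pos': array([ 1.0494,  0.2999,  1.521 , -0.    ,  1.3207, -0.0666]), 'qvel': array([ 0.0001,  0.    , -0.0007, -0.0008, -0.0009, -0.0018]), 'effort': array([  0.0003, -54.3357, -36.1982,  -0.    ,   0.0005,   0.    ]), 'tcp_pos': array([0.2416, 0.4941, 0.2313]), 'tool_rot': array([0.7083, 3.0607, 0.    ]), 'force': array([-0.2803,  0.0433, -0.2419]), 'moment': array([-0.0455, -0.0118,  0.0343]), 'grip_force': 0.0, 'gripper_width': 0.08547879051339073}
```

Run:
```python
import cv2
a=cv2.imread('pics/top0.png')[110:310,140:440]; cv2.imwrite('pics/top0c.png',cv2.resize(a,(780,520),interpolation=cv2.INTER_CUBIC))
a=cv2.imread('pics/side0.png')[130:340,160:440]; cv2.imwrite('pics/side0c.png',cv2.resize(a,(784,588),interpolation=cv2.INTER_CUBIC))
```

```text
(no output)
```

View pics/top0c.png

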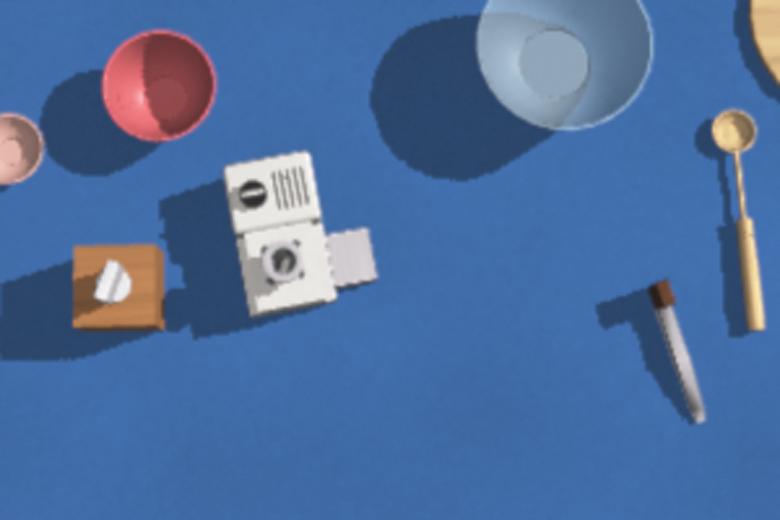

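View pics/side0c.png

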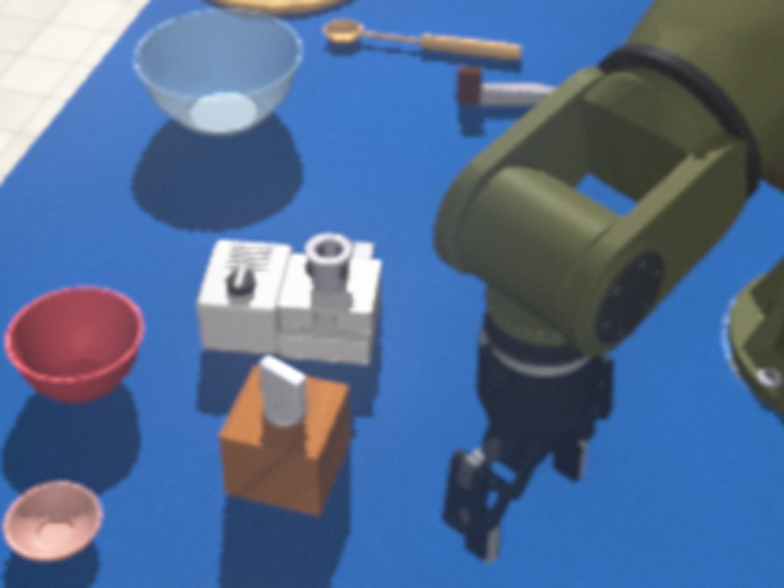

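Top crop (2.6×, offset 140,110): paddle in the rack at about (113,284), its plate slanting up-right; socket at (285,262), housing above it (+x), ledge to its right (-y); key handle at (661,293), thin tip at (699,417); bowls are well away. The side view agrees.

Run:
```python
from h import *
np.set_printoptions(precision=4,suppress=True)
for c in ['top','side']:
    f=r.grab_frame(c); w=cloud(f); print(c,'K',f['mtx'][0][0])
    def sel(n,lo,hi,c0=None,rad=9):
        s=r.silhouettes(n,f)
        if not s: print(n,'none'); return None
        m=s[0]['pixels'] if c0 is None else np.ones(w.shape[:2],bool)
        p=w[m&(w[...,2]>lo)&(w[...,2]<hi)]
        if c0 is not None: p=p[np.hypot(*(p[:,:2]-c0).T)<rad]
        return p
    def rect(n,p):
        if p is None or len(p)<4: print(n,'few');return
        b=cv2.minAreaRect((p[:,:2]*1000).astype(np.float32)); print(n,len(p),'z',np.median(p[:,2]),'mean',p[:,:2].mean(0),'rect',b)
        q=p[:,:2]-p[:,:2].mean(0); e,v=np.linalg.eigh(q.T@q); a=v[:,1]; print('   pca axis ang',np.arctan2(a[1],a[0]),'std',np.sqrt(e/len(p)))
    rect('platetop',sel('paddle',.115,.135))
    rect('rim',sel('drive',.098,.112))
    rect('rack',sel('rack',.07,.08))
    rect('housing+base',sel('drive',.055,.072))
    rect('ledge',sel('drive',.024,.036,np.array([.52,.04]),.07))
    rect('keyhandle',sel('key',.04,.055,np.array([.47,-.313]),.06))
    rect('key',sel('key',.004,.055,np.array([.40,-.335]),.12))
    for n in ['mouth','slot','driver']: 
        l=r.landmark_of(n,f); print(n,[(a['position'],a['confidence']) for a in l])
```

```text
top K 526.8344602801551
platetop 84 z 0.1258151517905839 mean [0.4862 0.3028] rect ((487.13470458984375, 303.8009948730469), (15.669099807739258, 42.20106887817383), 68.21177673339844)
   pca axis ang 2.7686223926214537 std [0.0042 0.0122]
rim 143 z 0.10341846375962603 mean [0.5061 0.1154] rect ((506.28125, 114.68791198730469), (43.873390197753906, 44.218170166015625), 6.863034248352051)
   pca axis ang 2.550618382687113 std [0.0135 0.0139]
rack 732 z 0.0751739357080572 mean [0.4866 0.3028] rect ((487.23797607421875, 303.6014099121094), (90.79503631591797, 90.6710433959961), 89.4648666381836)
   pca axis ang 2.0360542599403075 std [0.0281 0.0286]
housing+base 1376 z 0.06250769629460332 mean [0.5538 0.1221] rect ((546.22119140625, 121.719482421875), (170.98304748535156, 98.95874786376953), 9.860533714294434)
   pca axis ang -3.013756021700914 std [0.0268 0.0494]
ledge 429 z 0.03011557482451701 mean [0.5165 0.05  ] rect ((514.3509521484375, 47.66078567504883), (90.79014587402344, 67.5077133178711), 3.2349557876586914)
   pca axis ang -3.0269146499011734 std [0.0186 0.0206]
key none
key
[... 903 characters left out ...]
683349609375, 47.64668273925781), (22.952373504638672, 90.13969421386719), 26.58494758605957)
   pca axis ang 2.119572784738318 std [0.006  0.0184]
keyhandle 37 z 0.047676547221906646 mean [ 0.4689 -0.3085] rect ((469.353759765625, -308.1451416015625), (27.89783477783203, 17.26466178894043), 4.296931743621826)
   pca axis ang -2.944845194629818 std [0.0041 0.0086]
key 460 z 0.015559281873795055 mean [ 0.4424 -0.3433] rect ((442.5928955078125, -357.474365234375), (227.80221557617188, 138.25865173339844), 62.864654541015625)
   pca axis ang 1.4635877999469566 std [0.0341 0.0492]
mouth [([276.8, 221.5], 0.89), ([281.9, 229.2], 0.73)]
slot [([278.6, 232.4], 0.82)]
driver [([276.5, 232.1], 0.82)]
```

Emit:
{"fn": "servo_tool", "kwargs": {"steps": [[-0.0507,-0.0105,0,0,0,0,1],[-0.0507,-0.0105,0,0,0,0,1],[-0.0507,-0.0105,0,0,0,0,1],[-0.0507,-0.0105,0.01,0,0,0,1],[-0.0507,-0.0105,0.02,0,0,0,1],[-0.0507,-0.0105,0.02,0,0,-4.6,1],[0,0,0,0,0,0,1]]}}

```text
t: 3.18
tcp_pos: [0.4887, 0.3014, 0.1794]
tool_rot: [-0.589, -3.084, 0.003]
force: [-0.6, 0.7, 0.2]
gripper_width: 0.0856
grip_force: 0.0
```

```bash
cat >> h.py <<'E'
np.set_printoptions(precision=4,suppress=True)
def st():
    s=r.get_state(); M=R.from_rotvec(s['tool_rot']).as_matrix()
    print('t',round(s['t'],2),'tcp',s['tcp_pos'],'yawY',round(np.degrees(np.arctan2(M[1,1],M[0,1])),2),'tilt',M[:2,2],'F',s['force'],'M',s['moment'],'w',round(s['gripper_width'],4),'gf',s['grip_force'],'q',s['joint_pos'])
    return s,M
def go(x,y,z):
    s,M=st(); print('tool shift to target',M.T@(np.array([x,y,z])-s['tcp_pos']))
E
python3 - <<'E'
from h import *
go(.487,.3035,.09)
f=r.grab_frame('top'); w=cloud(f)
# key
p=w[(w[...,2]>.004)&(w[...,2]<.06)&(np.abs(w[...,0]-.40)<.11)&(w[...,1]<-.27)&(w[...,1]>-.39)]
print(len(p)); 
h=p[p[:,2]>.04]; b=p[p[:,2]<.03]
for q in (h,b):
    m=q.mean(0); e,v=np.linalg.eigh(np.cov((q-m)[:,:2].T)); a=v[:,1]; print(len(q),m,np.degrees(np.arctan2(a[1],a[0])),cv2.minAreaRect((q[:,:2]*1000).astype(np.float32)))
s=r.silhouettes('key',f); print([ (x['rect'],x['confidence']) for x in s])
g=r.grab_frame('side'); m=cloud(g); 
p=m[(m[...,2]>.115)&(m[...,2]<.14)&(np.hypot(m[...,0]-.487,m[...,1]-.303)<.03)]
print('plate',p.mean(0) if len(p) else 0)
a=g['image'][150:360,150:430]; cv2.imwrite('pics/s1.png',cv2.cvtColor(cv2.resize(a,(784,588)),cv2.COLOR_RGB2BGR))
E
```

```text
t 3.17 tcp [0.4887 0.3014 0.1794] yawY 68.38 tilt [-0.0024 -0.0016] F [-0.5577  0.6819  0.2166] M [ 0.0189  0.0379 -0.0113] w 0.0856 gf 0.0 q [ 0.489   0.4004  1.51   -0.0003  1.2341 -0.7044]
tool shift to target [0.0022 0.0016 0.0894]
697
54 [ 0.4671 -0.3117  0.048 ] -164.80961881631177 ((468.0782470703125, -311.79376220703125), (28.561922073364258, 17.26626968383789), 25.225183486938477)
627 [ 0.3984 -0.3322  0.0107] -175.13825440571475 ((400.2513427734375, -330.1025085449219), (119.88997650146484, 218.18405151367188), 89.75020599365234)
[([389.9, 217.2, 21.7, 53.2], 0.87), ([225.6, 169.8, 59.8, 64.5], 0.48)]
plate [0.4878 0.3053 0.1239]
```

Emit:
{"fn": "servo_tool", "kwargs": {"steps": [[0.002,0.002,0.04,0,0,0,1],[0,0,0.03,0,0,0,1],[0,0,0.018,0,0,0,1],[0,0,0,0,0,0,0],[0,0,0,0,0,0,0],[0,0,0,0,0,0,0],[0,0,0,0,0,0,0],[0,0,0,0,0,0,0]]}}

```text
t: 4.32
tcp_pos: [0.4862, 0.3061, 0.094]
tool_rot: [0.585, 3.086, -0.001]
force: [-2.8, -4.5, 6.4]
gripper_width: 0.0135
grip_force: 58.6
```

Run:
```python
from h import *
st()
```

```text
t 4.33 tcp [0.4862 0.3061 0.094 ] yawY 68.53 tilt [ 0.0002 -0.0004] F [-2.7817 -4.5132  6.4032] M [-0.7242  0.5054 -0.0136] w 0.0135 gf 58.60542833805084 q [ 0.4984  0.4995  1.5829 -0.0005  1.0592 -0.6974]
```

Emit:
{"fn": "servo_tool", "kwargs": {"steps": [[0,0,-0.055,0,0,0,0],[0,0,-0.055,0,0,0,0],[-0.0223,-0.0424,0,0,0,0,0],[-0.0223,-0.0424,0,0,0,0,0],[-0.0223,-0.0424,0,0,0,0,0],[-0.0222,-0.0425,0,0,0,0,0],[0,0,0,0,0,-10.5,0],[0,0,0,0,0,-10.5,0]]}}

```text
t: 5.32
tcp_pos: [0.5069, 0.1152, 0.2034]
tool_rot: [-0.005, -3.142, -0.0]
force: [-0.4, 0.4, -1.3]
gripper_width: 0.0132
grip_force: 59.5
```

Run:
```python
from h import *
go(.507,.1155,.17)
for c in ['side','top']:
    f=r.grab_frame(c)
    for n in ['paddle','mouth','drive']:
        print(c,n,[(a['position'],round(a['confidence'],2)) for a in r.landmark_of(n,f)[:2]])
    w=cloud(f)
    for s in r.silhouettes('paddle',f)[:2]:
        p=w[s['pixels']]; p=p[np.isfinite(p[:,0])]; print('paddle pts',len(p),s['confidence'],np.nanmin(p,0),np.nanmax(p,0),np.median(p,0))
    if c=='side':
        s=r.get_state()['tcp_pos']; print('proj tcp',proj(f,s),'mouth',proj(f,[.507,.1155,.104]))
        u,v=proj(f,[.507,.1155,.13])[0].astype(int); a=f['image'][v-60:v+60,u-80:u+80]; cv2.imwrite('pics/s2.png',cv2.cvtColor(cv2.resize(a,(800,600)),cv2.COLOR_RGB2BGR)); print(u,v)
```

```text
t 5.33 tcp [0.5069 0.1152 0.2034] yawY 89.8 tilt [-0.      0.0001] F [-0.4017  0.397  -1.3038] M [-0.0302 -0.0186 -0.0383] w 0.0132 gf 59.52460169792175 q [ 0.153   0.258   1.6415  0.0001  1.2421 -1.4144]
tool shift to target [-0.0001  0.0003  0.0334]
side paddle [([273.3, 195.2], 0.75), ([277.2, 232.7], 0.46)]
side mouth [([278.8, 221.2], 0.62)]
side drive [([278.8, 245.5], 0.67)]
paddle pts 225 0.87 [ 0.4904 -0.1114 -0.0017] [0.6171 0.1352 0.2377] [0.5108 0.1215 0.1894]
proj tcp [[275.8881 190.0473]] mouth [[276.9813 219.1356]]
276 211
top paddle []
top mouth [([249.5, 212.3], 0.57), ([248.0, 214.1], 0.18)]
top drive [([251.5, 216.0], 0.62)]
```

View pics/s2.png

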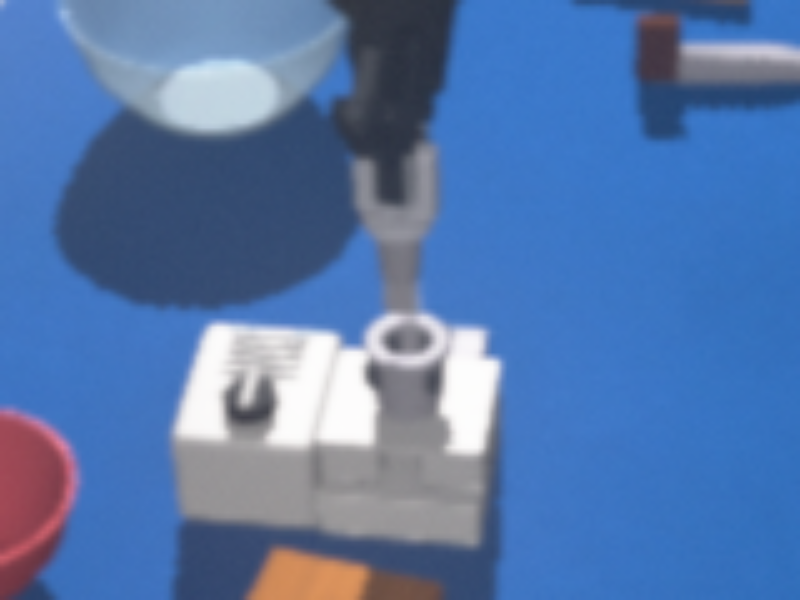

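The paddle hangs straight in the gripper; its tang tip at (402,308) lies over the socket mouth at (406,345), within about 1 mm.

Emit:
{"fn": "servo_tool", "kwargs": {"steps": [[0,0,0.025,0,0,-3,0],[0,0,0.02,0,0,0,0],[0,0,0.008,0,0,0,0],[0,0,0.004,0,0,0,0],[0,0,0.003,0,0,0,0],[0,0,0,0,0,0,0]]}}

```text
t: 6.58
tcp_pos: [0.5066, 0.1156, 0.1435]
tool_rot: [0.069, -3.14, 0.001]
force: [-3.7, -2.5, -2.4]
gripper_width: 0.0131
grip_force: 59.4
```

Emit:
{"fn": "servo_tool", "kwargs": {"steps": [[0,0,0.002,0,0,0,0],[0,0,0.002,0,0,0,0],[0,0,0,0,0,0,0]]}}

```text
t: 6.95
tcp_pos: [0.5068, 0.1156, 0.1404]
tool_rot: [0.069, -3.141, 0.001]
force: [-7.9, -4.1, 7.4]
gripper_width: 0.0136
grip_force: 61.1
```

Emit:
{"fn": "servo_tool", "kwargs": {"steps": [[0.0015,-0.0008,0,0,0,0,0],[0,0,0,0,0,4,0],[0,0,0,0,0,4,0],[0,0,0,0,0,0,0]]}}

```text
t: 7.45
tcp_pos: [0.5059, 0.1153, 0.1402]
tool_rot: [0.149, 3.136, 0.001]
force: [-0.9, 1.1, 5.2]
gripper_width: 0.0131
grip_force: 60.4
```

Run:
```python
from h import *
st()
```

```text
t 7.45 tcp [0.5059 0.1153 0.1402] yawY 84.56 tilt [0.0018 0.0006] F [-0.8895  1.0844  5.2127] M [0.2917 0.4534 0.0587] w 0.0131 gf 60.41122555732727 q [ 0.1534  0.3263  1.7115  0.0004  1.1019 -1.3227]
```

Emit:
{"fn": "servo_tool", "kwargs": {"steps": [[0,0,0.0005,0,0,4,0],[0,0,0,0,0,4,0],[0,0,0,0,0,0,0]]}}

```text
t: 7.82
tcp_pos: [0.5056, 0.115, 0.1388]
tool_rot: [0.365, 3.12, -0.0]
force: [-0.3, -0.3, -2.5]
gripper_width: 0.0135
grip_force: 59.7
```

Emit:
{"fn": "servo_tool", "kwargs": {"steps": [[0,0,0,0,0,4,0],[0,0,0,0,0,4,0],[0,0,0,0,0,0,0]]}}

```text
t: 8.2
tcp_pos: [0.5056, 0.115, 0.1388]
tool_rot: [0.581, 3.087, 0.0]
force: [-0.4, -0.2, -1.1]
gripper_width: 0.0133
grip_force: 59.7
```

Run:
```python
from h import *
st()
```

```text
t 8.2 tcp [0.5056 0.115  0.1388] yawY 68.68 tilt [0.0003 0.    ] F [-0.4022 -0.2094 -1.0609] M [-0.0067 -0.0446  0.0004] w 0.0133 gf 59.692978262901306 q [ 0.1531  0.3281  1.7128 -0.      1.1004 -1.0457]
```

Emit:
{"fn": "servo_tool", "kwargs": {"steps": [[0,0,0.001,0,0,0,0],[0,0,0.001,0,0,0,0],[0,0,0,0,0,0,0]]}}

```text
t: 8.57
tcp_pos: [0.5054, 0.1151, 0.1367]
tool_rot: [-0.584, -3.087, 0.0]
force: [0.6, 0.5, -1.6]
gripper_width: 0.0134
grip_force: 59.7
```

Run:
```python
from h import *
st()
```

```text
t 8.57 tcp [0.5054 0.1151 0.1367] yawY 68.58 tilt [-0.0001 -0.    ] F [ 0.5722  0.4976 -1.6196] M [ 0.164  -0.0442 -0.0225] w 0.0134 gf 59.68252658843994 q [ 0.1532  0.3308  1.7147  0.      1.0962 -1.0438]
```

Emit:
{"fn": "servo_tool", "kwargs": {"steps": [[0,0,0.002,0,0,0,0],[0,0,0.002,0,0,0,0],[0,0,0.002,0,0,0,0],[0,0,0,0,0,0,0]]}}

```text
t: 9.07
tcp_pos: [0.5052, 0.1152, 0.1305]
tool_rot: [-0.585, -3.086, -0.0]
force: [-2.3, 4.0, -1.8]
gripper_width: 0.0134
grip_force: 59.6
```

Run:
```python
from h import *
st()
```

```text
t 9.07 tcp [0.5052 0.1152 0.1305] yawY 68.55 tilt [-0.0007  0.0002] F [-2.2954  4.0148 -1.8169] M [ 0.6493  0.5392 -0.0722] w 0.0134 gf 59.6221786737442 q [ 0.1534  0.3388  1.7201  0.0003  1.0834 -1.0432]
```

Emit:
{"fn": "servo_tool", "kwargs": {"steps": [[0.0005,0.0005,0.001,0,0,0,0],[0,0,0.002,0,0,0,0],[0,0,0.001,0,0,0,0],[0,0,0,0,0,0,0]]}}

```text
t: 9.57
tcp_pos: [0.5052, 0.1156, 0.127]
tool_rot: [0.585, 3.086, -0.0]
force: [-3.8, -0.3, 4.5]
gripper_width: 0.013
grip_force: 60.5
```

Run:
```python
from h import *
st()
```

```text
t 9.57 tcp [0.5052 0.1156 0.127 ] yawY 68.54 tilt [ 0.0002 -0.0001] F [-3.772  -0.3129  4.4793] M [ 0.1046  0.8362 -0.0337] w 0.013 gf 60.54797172546387 q [ 0.1544  0.3433  1.7233 -0.0001  1.0748 -1.0418]
```

Emit:
{"fn": "servo_tool", "kwargs": {"steps": [[0.0005,-0.0002,0.001,0,0,0,0],[0,0,0.001,0,0,0,0],[0,0,0.001,0,0,0,0],[0,0,0.001,0,0,0,0],[0,0,0,0,0,0,0]]}}

```text
t: 10.2
tcp_pos: [0.5054, 0.1157, 0.1237]
tool_rot: [0.584, 3.084, 0.001]
force: [-3.8, 1.0, 9.1]
gripper_width: 0.0135
grip_force: 61.5
```

Run:
```python
from h import *
st()
```

```text
t 10.2 tcp [0.5054 0.1157 0.1237] yawY 68.54 tilt [0.0025 0.0002] F [-3.8373  0.9976  9.0636] M [0.0235 0.4856 0.0136] w 0.0135 gf 61.46455407142639 q [ 0.1545  0.347   1.7269 -0.0002  1.0652 -1.0416]
```

Emit:
{"fn": "servo_tool", "kwargs": {"steps": [[0,0,0.0007,0,0,0,0],[0,0,0.0008,0,0,0,0],[0,0,0,0,0,0,0]]}}

```text
t: 10.58
tcp_pos: [0.5056, 0.1157, 0.1229]
tool_rot: [0.584, 3.084, 0.001]
force: [-6.3, -1.5, 17.8]
gripper_width: 0.0133
grip_force: 62.7
```

Emit:
{"fn": "servo_tool", "kwargs": {"steps": [[0,0,0.0005,0,0,0,0],[0,0,0,0,0,0,0]]}}

```text
t: 10.82
tcp_pos: [0.5056, 0.1157, 0.1229]
tool_rot: [0.584, 3.083, 0.001]
force: [-8.3, -1.2, 22.9]
gripper_width: 0.0133
grip_force: 63.6
```

Emit:
{"fn": "servo_tool", "kwargs": {"steps": [[0.0005,0,-0.001,0,0,0,0],[0,0,0,0,0,0,0.6],[0,0,0,0,0,0,0.6],[0,0,0,0,0,0,0.6],[0,0,-0.02,0,0,0,0.6],[0,0,-0.03,0,0,0,1],[0,0,-0.05,0,0,0,1]]}}

```text
t: 11.7
tcp_pos: [0.5035, 0.1157, 0.2216]
tool_rot: [-0.584, -3.084, 0.002]
force: [-0.1, -0.2, 0.9]
gripper_width: 0.0842
grip_force: 0.0
```

Run:
```python
from h import *
st()
f=r.grab_frame('side'); w=cloud(f)
for n in ['paddle','slot']: print(n,[(a['position'],a['confidence']) for a in r.landmark_of(n,f)])
p=w[(w[...,2]>.115)&(w[...,2]<.17)&(np.hypot(w[...,0]-.506,w[...,1]-.115)<.04)]; print(len(p),p.max(0),np.percentile(p[:,2],[50,80,90,95]))
u,v=proj(f,[.507,.1155,.11])[0].astype(int); a=f['image'][v-60:v+60,u-80:u+80]; cv2.imwrite('pics/s3.png',cv2.cvtColor(cv2.resize(a,(800,600)),cv2.COLOR_RGB2BGR)); print(u,v)
```

```text
t 11.7 tcp [0.5035 0.1157 0.2216] yawY 68.54 tilt [-0.003  -0.0005] F [-0.0737 -0.1809  0.9334] M [-0.0444 -0.0026  0.002 ] w 0.0842 gf 0.0 q [ 0.1551  0.2357  1.6254 -0.0001  1.2836 -1.0411]
paddle [([277.3, 219.6], 0.78), ([325.5, 165.5], 0.3)]
slot [([280.0, 233.3], 0.61), ([261.6, 297.8], 0.22)]
216 [0.5316 0.1315 0.1594] [0.1409 0.1541 0.156  0.1572]
276 217
```

View pics/s3.png

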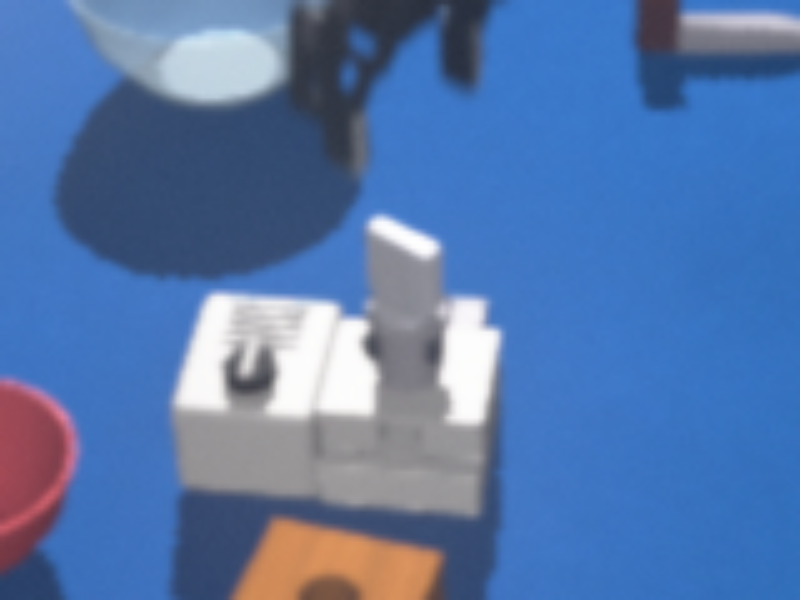

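The paddle sits upright with its flange on the rim at (405,320); the plate top is at z ≈ 0.156, as expected when home. Now I measure the key and the drive's yaw.

Run:
```python
from h import *
from scipy.optimize import minimize
def hull(pts2): return cv2.convexHull(pts2.astype(np.float32).reshape(-1,1,2)).astype(np.int32)
prof=[(-15,0),(150,0),(150,6),(77,22),(15,22)]
def keymask(f,x,y,a,S=4):
    c,s=np.cos(a),np.sin(a); T=lambda P:proj(f,[[x+c*p[0]/1e3-s*p[1]/1e3,y+s*p[0]/1e3+c*p[1]/1e3,p[2]/1e3] for p in P])
    w=[(px,sy,pz) for px,pz in prof for sy in(-7,7)]; h=[(sx,sy,z) for sx in(-15,15) for sy in(-8,8) for z in(0,48)]
    m=np.zeros((420*S,560*S),np.uint8)
    for P in (w,h): cv2.fillPoly(m,[hull(T(P)*S+S/2)],1)
    return cv2.resize(m.astype(np.float32),(560,420),interpolation=cv2.INTER_AREA)
obs=[]
for c in ['top','side']:
    f=r.grab_frame(c); img=f['image'].astype(int); bl=img[...,2]-img[...,0]
    S=[s for s in r.silhouettes('key',f) if abs(cloud(f)[s['pixels']][:,1].mean()+.33)<.06 or s['confidence']>.6]
    print(c,[(s['rect'],s['confidence']) for s in S])
    if S: obs.append((f,S[0]['pixels'].astype(np.float32)))
    if c=='top': l=r.landmark_of('key',f)[:1]+r.landmark_of('key_tip',f)[:1]; print([(onplane(f,q['position'],0),q['confidence']) for q in l])
for sub in (obs,obs[:1],obs[1:]):
    cost=lambda v:sum(np.abs(keymask(f,v[0]/100,v[1]/100,v[2]/10)-m).sum() for f,m in sub)
    best=min((minimize(cost,[46.8,-31.1,np.radians(a)*10],method='Nelder-Mead',options=dict(initial_simplex=[[46.8,-31.1,np.radians(a)*10],[47.3,-31.1,np.radians(a)*10],[46.8,-30.6,np.radians(a)*10],[46.8,-31.1,np.radians(a)*10+1]])) for a in(-165,-158)),key=lambda o:o.fun)
    print('key',best.x[:2]/100,np.degrees(best.x[2]/10),best.fun)
# drive yaw from housing top
w=cloud(r.grab_frame('top')); 
p=w[(np.abs(w[...,2]-.063)<.004)&(w[...,0]>.545)&(w[...,0]<.66)&(w[...,1]>.05)&(w[...,1]<.21)]
print('housing',cv2.minAreaRect((p[:,:2]*1e3).astype(np.float32)),p.mean(0),len(p))
p=w[(np.abs(w[...,2]-.03)<.005)&(w[...,0]>.47)&(w[...,0]<.56)&(w[...,1]>.0)&(w[...,1]<.065)]
print('ledge',cv2.minAreaRect((p[:,:2]*1e3).astype(np.float32)),p.mean(0),len(p))
```

```text
top [([388.1, 216.6, 23.1, 56.7], 0.8)]
[(array([ 0.4738, -0.314 ,  0.    ]), 0.71), (array([ 0.3277, -0.3621,  0.    ]), 0.89)]
side [([324.1, 152.8, 45.4, 13.6], 0.85)]
key [ 0.4685 -0.3133] -163.94721878554554 149.875
key [ 0.4677 -0.3132] -164.0975044906463 40.375
key [ 0.4696 -0.3133] -161.23840832584943 85.75
housing ((613.4611206054688, 116.57748413085938), (111.116455078125, 65.10472869873047), 56.58132553100586) [0.6152 0.1248 0.0634] 64
ledge ((519.453369140625, 37.393577575683594), (59.118408203125, 42.41552734375), 8.071913719177246) [0.5184 0.0343 0.0303] 201
```

Emit:
{"fn": "servo_tool", "kwargs": {"steps": [[-0.0155,-0.0515,0,0,0,0,1],[-0.0155,-0.0515,0,0,0,0,1],[-0.0155,-0.0515,0,0,0,0,1],[-0.0155,-0.0515,0,0,0,0,1],[-0.0155,-0.0515,0,0,0,0,1],[-0.0155,-0.0515,0,0,0,0,1],[-0.0155,-0.0515,0,0,0,0,1],[-0.0155,-0.0515,0,0,0,0,1]]}}

```text
t: 13.2
tcp_pos: [0.4684, -0.3146, 0.2214]
tool_rot: [-0.585, -3.086, -0.0]
force: [0.6, 0.3, -0.7]
gripper_width: 0.0853
grip_force: 0.0
```

Emit:
{"fn": "servo_tool", "kwargs": {"steps": [[0,0,0.03,0,0,-9,1],[0,0,0.03,0,0,-9,1],[0,0,0.03,0,0,-9,1],[0,0,0.03,0,0,-9,1],[0,0,0,0,0,0,0.7],[0,0,0,0,0,0,0.7]]}}

```text
t: 13.95
tcp_pos: [0.4692, -0.3132, 0.1028]
tool_rot: [-0.392, 3.116, -0.001]
force: [0.3, -0.5, 0.8]
gripper_width: 0.0603
grip_force: 0.0
```

Run:
```python
from h import *
go(.4685,-.3133,.011)
```

```text
t 13.95 tcp [ 0.4692 -0.3132  0.1028] yawY 104.34 tilt [ 0.0008 -0.0007] F [ 0.2801 -0.4562  0.8167] M [ 0.0476  0.0284 -0.0085] w 0.0603 gf 0.0 q [-0.6534  0.4669  1.6092 -0.      1.0645 -2.4746]
tool shift to target [0.0008 0.0002 0.0918]
```

Emit:
{"fn": "servo_tool", "kwargs": {"steps": [[0.0008,0,0.04,0,0,-1.2,0.7],[0,0,0.03,0,0,0,0.7],[0,0,0.02,0,0,0,0.7],[0,0,0,0,0,0,0],[0,0,0,0,0,0,0],[0,0,0,0,0,0,0],[0,0,0,0,0,0,0]]}}

```text
t: 14.82
tcp_pos: [0.4688, -0.3137, 0.0135]
tool_rot: [-0.429, 3.11, -0.003]
force: [-1.4, -0.6, 7.8]
gripper_width: 0.0155
grip_force: 59.0
```

Run:
```python
from h import *
st()
```

```text
t 14.82 tcp [ 0.4688 -0.3137  0.0135] yawY 105.72 tilt [ 0.0022 -0.0017] F [-1.4416 -0.5567  7.8243] M [0.1349 0.1006 0.0177] w 0.0155 gf 59.024056792259216 q [-0.6546  0.6005  1.6493 -0.      0.889  -2.4997]
```

Emit:
{"fn": "servo_tool", "kwargs": {"steps": [[0,0,-0.04,0,0,0,0],[0,0,-0.04,0,0,0,0],[0,0,0,0,0,9.6,0],[0,0,0,0,0,9.6,0],[0,0,0,0,0,9.6,0],[0,0,0,0,0,9.6,0],[0,0,0,0,0,9.6,0],[0,0,0,0,0,9.6,0]]}}

```text
t: 15.82
tcp_pos: [0.4681, -0.3131, 0.0924]
tool_rot: [1.131, 2.93, -0.0]
force: [0.5, -0.0, -2.5]
gripper_width: 0.0153
grip_force: 59.1
```

Emit:
{"fn": "servo_tool", "kwargs": {"steps": [[0,0,0,0,0,9.6,0],[0,0,0,0,0,9.6,0],[0,0,0,0,0,9.6,0],[0,0,0,0,0,9.8,0],[0,0,0,0,0,0,0]]}}

```text
t: 16.45
tcp_pos: [0.4681, -0.3132, 0.0923]
tool_rot: [2.028, 2.399, 0.0]
force: [-0.3, 0.4, -2.3]
gripper_width: 0.0149
grip_force: 59.1
```

Run:
```python
from h import *
go(.5385,-.0818,.06)
f=r.grab_frame('side'); 
for n in ['key','key_tip']: print(n,[(a['position'],a['confidence']) for a in r.landmark_of(n,f)])
f=r.grab_frame('top'); 
for n in ['key','key_tip','slot']: print(n,[(a['position'],a['confidence']) for a in r.landmark_of(n,f)])
```

```text
t 16.45 tcp [ 0.4681 -0.3132  0.0923] yawY 9.59 tilt [ 0.0004 -0.0004] F [-0.3039  0.4263 -2.3255] M [-0.048   0.0216 -0.0037] w 0.0149 gf 59.07397985458374 q [-0.6546  0.4795  1.6184 -0.      1.0431 -0.8219]
tool shift to target [0.2164 0.1079 0.0322]
key [([323.6, 146.3], 0.67)]
key_tip [([322.2, 173.6], 0.44)]
key []
key_tip [([205.4, 143.3], 0.66), ([348.9, 232.1], 0.54), ([248.9, 209.5], 0.47)]
slot [([262.9, 213.0], 0.87)]
```

Emit:
{"fn": "servo_tool", "kwargs": {"steps": [[0.0432,0.0216,0,0,0,0,0],[0.0432,0.0216,0,0,0,0,0],[0.0432,0.0216,0.005,0,0,0,0],[0.0432,0.0216,0.008,0,0,0,0],[0.0432,0.0216,0.009,0,0,0,0],[0,0,0,0,0,0,0]]}}

```text
t: 17.55
tcp_pos: [0.539, -0.0795, 0.0692]
tool_rot: [-2.023, -2.402, 0.0]
force: [-0.1, -0.7, -2.3]
gripper_width: 0.0149
grip_force: 59.1
```

Run:
```python
from h import *
s,M=st(); p=s['tcp_pos']; base=p-[0,0,.0135]; tip=base+M[:,0]*.150; print('tip',tip)
a=np.radians(9.5); D=np.array([[np.cos(a),-np.sin(a),0],[np.sin(a),np.cos(a),0],[0,0,1]]); O=np.array([.5055,.1155,0])
print('tip in drive',D.T@(tip-O),'slotW',O+D@[0,-.038,.03])
f=r.grab_frame('top'); g=r.grab_frame('side')
for q in (f,g):
    print('pred tip',proj(q,tip),'pred slot',proj(q,O+D@[0,-.038,.03]),'ledge end corners',proj(q,[O+D@[x,-.1,.03] for x in(-.03,.03)]))
    for n in ['key_tip','slot']: print(n,[(b['position'],b['confidence']) for b in r.landmark_of(n,q)])
w=cloud(f); 
for s in r.silhouettes('key',f)[:2]:
    q=w[s['pixels']]; q=q[(q[:,2]>.05)&(q[:,2]<.1)]; 
    if len(q)>8:
        m=q.mean(0); e,v=np.linalg.eigh(np.cov((q-m)[:,:2].T)); b=v[:,1]; print('key pts',len(q),m,'ang',np.degrees(np.arctan2(b[1],b[0])),'drive',D.T@(m-O),q.min(0),q.max(0))
im=lambda q,c:cv2.resize(q['image'][c[1]:c[1]+75,c[0]:c[0]+100],(800,600),interpolation=cv2.INTER_CUBIC)
cv2.imwrite('pics/k1.png',cv2.cvtColor(im(f,(225,180)),cv2.COLOR_RGB2BGR))
```

```text
t 17.55 tcp [ 0.539  -0.0795  0.0692] yawY 9.8 tilt [-0.001   0.0005] F [-0.1376 -0.6977 -2.2756] M [-0.0525  0.0294  0.0342] w 0.0149 gf 59.09748673439026 q [-0.2137  0.4788  1.6843  0.0003  0.9796 -0.3849]
tip [0.5135 0.0683 0.0557]
tip in drive [ 0.0001 -0.0478  0.0557] slotW [0.5118 0.078  0.03  ]
pred tip [[265.0995 209.4935]] pred slot [[262.0263 211.2298]] ledge end corners [[284.4395 217.2221]
 [280.6369 197.5601]]
key_tip [([266.4, 209.0], 0.74)]
slot [([262.6, 209.0], 0.75)]
pred tip [[280.4026 221.3356]] pred slot [[280.1656 230.4127]] ledge end corners [[293.2443 217.2542]
 [273.0941 215.7817]]
key_tip [([285.0, 190.5], 0.2)]
slot [([280.3, 230.4], 0.64)]
key pts 167 [0.5199 0.0205 0.0713] ang 100.22042350540328 drive [-0.0014 -0.0961  0.0713] [ 0.5072 -0.0218  0.0525] [0.534  0.0657 0.087 ]
```

View pics/k1.png

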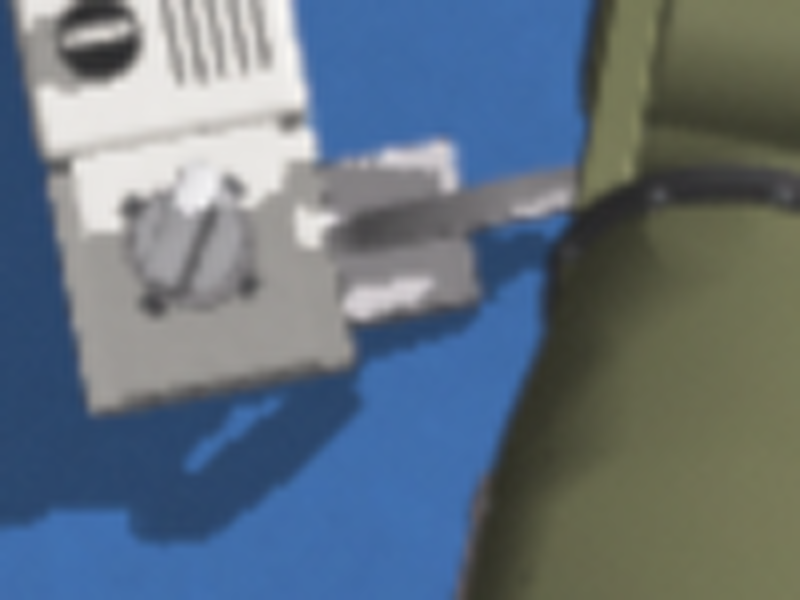

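Seen from above: ledge right edge centred near (465,225), left end near (335,243); the key runs along its centreline at the same slope, tip at about (335,230), so it is aligned with the slot. I lower it onto the ledge.

Emit:
{"fn": "servo_tool", "kwargs": {"steps": [[0,0,0.012,0,0,0,0],[0,0,0.01,0,0,0,0],[0,0,0.001,0,0,0,0],[0,0,0,0,0,0,0]]}}

```text
t: 18.4
tcp_pos: [0.5388, -0.0822, 0.0467]
tool_rot: [-2.029, -2.398, 0.0]
force: [1.0, -0.5, -1.8]
gripper_width: 0.0153
grip_force: 59.1
```

Emit:
{"fn": "servo_tool", "kwargs": {"steps": [[0,0,0.001,0,0,0,0],[0,0,0.001,0,0,0,0],[0,0,0,0,0,0,0]]}}

```text
t: 18.77
tcp_pos: [0.5388, -0.0822, 0.0448]
tool_rot: [2.029, 2.398, 0.0]
force: [0.6, -0.3, -1.8]
gripper_width: 0.0153
grip_force: 59.1
```

Emit:
{"fn": "servo_tool", "kwargs": {"steps": [[0.006,0,0.0005,0,0,0,0],[0.006,0,0,0,0,0,0],[0.006,0,0,0,0,0,0],[0.006,0,0,0,0,0,0],[0,0,0,0,0,0,0]]}}

```text
t: 19.4
tcp_pos: [0.5348, -0.0581, 0.0443]
tool_rot: [-2.028, -2.399, -0.0]
force: [-0.1, 0.4, -2.4]
gripper_width: 0.0151
grip_force: 59.1
```

```bash
cat >> h.py <<'E'
def kd():
    s,M=st(); a=np.radians(9.5); D=np.array([[np.cos(a),-np.sin(a),0],[np.sin(a),np.cos(a),0],[0,0,1]]); O=np.array([.5055,.1155,0])
    tip=s['tcp_pos']-[0,0,.0135]+M[:,0]*.150; print('tip in drive mm',1e3*(D.T@(tip-O)),'F drive',D.T@s['force'],'M drive',D.T@s['moment'])
E
python3 -c "
from h import *
kd()"
```

```text
t 19.4 tcp [ 0.5348 -0.0581  0.0443] yawY 9.58 tilt [0. 0.] F [-0.1236  0.3782 -2.3835] M [-0.06   -0.0197 -0.0215] w 0.0151 gf 59.099294543266296 q [-0.1763  0.5048  1.716   0.      0.9208 -0.3434]
tip in drive mm [  0.0191 -26.0287  30.819 ] F drive [-0.0595  0.3934 -2.3835] M drive [-0.0625 -0.0095 -0.0215]
```

Emit:
{"fn": "servo_tool", "kwargs": {"steps": [[0.006,0,0,0,0,0,0],[0.006,0,0,0,0,0,0],[0.006,0,0,0,0,0,0],[0.006,0,0,0,0,0,0],[0.006,0,0,0,0,0,0],[0.006,0,0,0,0,0,0],[0.006,0,0,0,0,0,0],[0,0,0,0,0,0,0]]}}

```text
t: 20.4
tcp_pos: [0.5278, -0.0167, 0.0443]
tool_rot: [-2.028, -2.399, 0.0]
force: [-0.1, -0.3, -2.0]
gripper_width: 0.0155
grip_force: 59.1
```

```bash
python3 -c "
from h import *
kd()"
```

```text
t 20.4 tcp [ 0.5278 -0.0167  0.0443] yawY 9.57 tilt [-0. -0.] F [-0.0731 -0.3352 -2.0418] M [-0.0373 -0.0452  0.005 ] w 0.0155 gf 59.099003076553345 q [-0.1011  0.4872  1.7444 -0.      0.91   -0.2681]
tip in drive mm [-0.0406 15.8985 30.7985] F drive [-0.1274 -0.3185 -2.0418] M drive [-0.0442 -0.0385  0.005 ]
```

Emit:
{"fn": "servo_tool", "kwargs": {"steps": [[0.003,0,0.0008,0,0,0,0],[0.003,0,0,0,0,0,0],[0.003,0,0,0,0,0,0],[0.003,0,0,0,0,0,0],[0.003,0,0,0,0,0,0],[0.002,0,0,0,0,0,0],[0,0,0,0,0,0,0]]}}

```text
t: 21.28
tcp_pos: [0.525, -0.001, 0.0436]
tool_rot: [2.028, 2.398, -0.001]
force: [0.2, -7.9, -0.7]
gripper_width: 0.0151
grip_force: 59.4
```

```bash
python3 -c "
from h import *
kd()"
```

```text
t 21.27 tcp [ 0.525  -0.001   0.0436] yawY 9.55 tilt [ 0.0001 -0.0011] F [ 0.1846 -7.9434 -0.6522] M [-1.2508  0.0661  0.1218] w 0.0151 gf 59.35949206352234 q [-0.0711  0.483   1.7534 -0.0014  0.9051 -0.2369]
tip in drive mm [-0.0818 31.9165 29.9125] F drive [-1.1289 -7.8649 -0.6522] M drive [-1.2227  0.2716  0.1218]
```

Emit:
{"fn": "servo_tool", "kwargs": {"steps": [[0.003,0,0,0,0,0,0],[0.003,0,0,0,0,0,0],[0.003,0,0,0,0,0,0],[0,0,0,0,0,0,0]]}}

```text
t: 21.78
tcp_pos: [0.5235, 0.0079, 0.0436]
tool_rot: [2.029, 2.398, -0.001]
force: [-0.1, -7.0, -0.3]
gripper_width: 0.0157
grip_force: 59.4
```

```bash
python3 -c "
from h import *
kd()"
```

```text
t 21.77 tcp [0.5235 0.0079 0.0436] yawY 9.54 tilt [-0.    -0.001] F [-0.1332 -7.0071 -0.292 ] M [-1.1657  0.1336  0.1122] w 0.0157 gf 59.38361406326294 q [-0.0543  0.4804  1.7576 -0.0013  0.9036 -0.2201]
tip in drive mm [-0.1227 40.9528 29.9109] F drive [-1.2879 -6.8891 -0.292 ] M drive [-1.1277  0.3242  0.1122]
```

Emit:
{"fn": "servo_tool", "kwargs": {"steps": [[0.003,0,0,0,0,0,0],[0.003,0,0,0,0,0,0],[0.003,0,0,0,0,0,0],[0.003,0,0,0,0,0,0],[0,0,0,0,0,0,0]]}}

```text
t: 22.4
tcp_pos: [0.5215, 0.0201, 0.0435]
tool_rot: [2.029, 2.398, -0.0]
force: [0.3, -3.6, 0.0]
gripper_width: 0.015
grip_force: 59.3
```

```bash
python3 -c "
from h import *
kd()
f=r.grab_frame('side'); w=cloud(f)
p=w[(w[...,2]>.115)&(w[...,2]<.18)&(np.hypot(w[...,0]-.506,w[...,1]-.115)<.04)]; print(len(p),np.percentile(p[:,2],[50,80,90,95,99]))
"
```

```text
t 22.4 tcp [0.5215 0.0201 0.0435] yawY 9.54 tilt [ 0.     -0.0005] F [ 0.3161 -3.568   0.0166] M [-0.6617  0.0439  0.0184] w 0.015 gf 59.29312527179718 q [-0.0314  0.4775  1.7623 -0.0006  0.9018 -0.1975]
tip in drive mm [-0.0237 53.3061 29.9767] F drive [-0.2772 -3.5712  0.0166] M drive [-0.6454  0.1526  0.0184]
274 [0.142  0.1589 0.1622 0.1632 0.1648]
```

Emit:
{"fn": "servo_tool", "kwargs": {"steps": [[0.003,0,0,0,0,0,0],[0.003,0,0,0,0,0,0],[0.003,0,0,0,0,0,0],[0.003,0,0,0,0,0,0],[0.0015,0,0,0,0,0,0],[0,0,0,0,0,0,0]]}}

```text
t: 23.2
tcp_pos: [0.5193, 0.0341, 0.0435]
tool_rot: [-2.029, -2.398, -0.001]
force: [-0.5, 1.0, -0.3]
gripper_width: 0.0154
grip_force: 59.4
```

```bash
python3 -c "
from h import *
kd()
f=r.grab_frame('side'); w=cloud(f)
p=w[(w[...,2]>.115)&(w[...,2]<.18)&(np.hypot(w[...,0]-.506,w[...,1]-.115)<.04)]; print(len(p),np.percentile(p[:,2],[50,80,90,95,99]))
print([(b['position'],b['confidence']) for n in ('paddle','key_tip') for b in r.landmark_of(n,f)])
u,v=proj(f,[.507,.1155,.11])[0].astype(int); a=f['image'][v-60:v+60,u-80:u+80]; cv2.imwrite('pics/s4.png',cv2.cvtColor(cv2.resize(a,(800,600)),cv2.COLOR_RGB2BGR))
"
```

```text
t 23.2 tcp [0.5193 0.0341 0.0435] yawY 9.55 tilt [0.0001 0.0004] F [-0.538   0.9949 -0.3365] M [-0.0337 -0.0263 -0.0004] w 0.0154 gf 59.412513971328735 q [-0.0051  0.4748  1.7666  0.0006  0.9002 -0.1721]
tip in drive mm [ 0.0483 67.3892 30.098 ] F drive [-0.3664  1.07   -0.3365] M drive [-0.0376 -0.0204 -0.0004]
293 [0.1422 0.1621 0.1651 0.1662 0.1674]
[([272.3, 253.1], 0.49)]
```

View pics/s4.png

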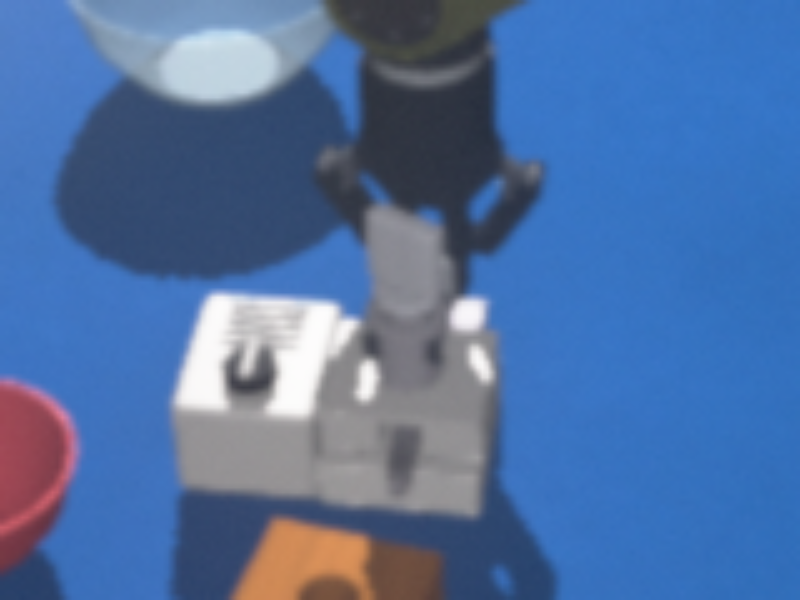

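Emit:
{"fn": "servo_tool", "kwargs": {"steps": [[0,0,0,0,0,0,0.3],[0,0,0,0,0,0,0.5],[0,0,0,0,0,0,0.6],[0,0,0,0,0,0,0.6],[0,0,-0.005,0,0,0,0.6],[0,0,-0.02,0,0,0,0.6],[0,0,-0.04,0,0,0,0.6],[-0.02,0,-0.05,0,0,0,0.6]]}}

```text
t: 24.35
tcp_pos: [0.5221, 0.0144, 0.1595]
tool_rot: [-2.026, -2.399, 0.001]
force: [0.6, -0.1, 0.3]
gripper_width: 0.051
grip_force: 0.0
```

Emit:
{"fn": "servo_tool", "kwargs": {"steps": [[-0.05,0,-0.03,0,0,0,0.6],[-0.05,0,0,0,0,0,0.6],[-0.05,0,0,0,0,0,0.6],[0,0,0,0,0,0,0.6],[0,0,0,0,0,0,0.6]]}}

```text
t: 24.98
tcp_pos: [0.5473, -0.1337, 0.1885]
tool_rot: [-2.029, -2.398, -0.0]
force: [-1.1, -0.3, -0.5]
gripper_width: 0.0511
grip_force: 0.0
```

```bash
python3 -c "
from h import *
st()
for c in ('side','top'):
    f=r.grab_frame(c); w=cloud(f)
    p=w[(w[...,2]>.115)&(w[...,2]<.18)&(np.hypot(w[...,0]-.506,w[...,1]-.115)<.04)]; print(len(p),np.percentile(p[:,2],[50,80,90,95,99]))
    q=p[p[:,2]>.157]; print('plate top',len(q),q.mean(0))
    for n in ('paddle','key','key_tip'): print(n,[(b['position'],b['confidence']) for b in r.landmark_of(n,f)[:2]])
    h=w[(np.abs(w[...,2]-.078)<.004)&(np.hypot(w[...,0]-.5193,w[...,1]-.034)<.04)]; print('handle',len(h),h.mean(0) if len(h) else 0)
    u,v=proj(f,[.512,.08,.11])[0].astype(int); a=f['image'][v-60:v+60,u-80:u+80]; a=cv2.resize(a,(400,300)); L=a if c=='side' else np.hstack([L,a])
cv2.imwrite('pics/s5.png',cv2.cvtColor(L,cv2.COLOR_RGB2BGR))
"
```

```text
t 24.98 tcp [ 0.5473 -0.1337  0.1885] yawY 9.53 tilt [-0.0002  0.0002] F [-1.0628 -0.3241 -0.4574] M [0.0335 0.0648 0.0075] w 0.0511 gf 0.0 q [-0.3046  0.3671  1.534   0.0002  1.2408 -0.4709]
296 [0.1433 0.162  0.1649 0.1659 0.1672]
plate top 87 [0.5079 0.1152 0.1632]
paddle [([278.4, 214.7], 0.84), ([275.8, 245.0], 0.67)]
key [([236.8, 170.5], 0.32)]
key_tip [([274.6, 255.8], 0.52), ([278.8, 233.6], 0.47)]
handle 0 0
164 [0.1584 0.1662 0.1677 0.1686 0.1704]
plate top 83 [0.5057 0.1132 0.1648]
paddle [([352.0, 136.6], 0.54), ([142.6, 166.5], 0.51)]
key [([275.4, 206.6], 0.43)]
key_tip [([229.0, 219.1], 0.49)]
handle 46 [0.5181 0.0359 0.0781]
```

View pics/s5.png

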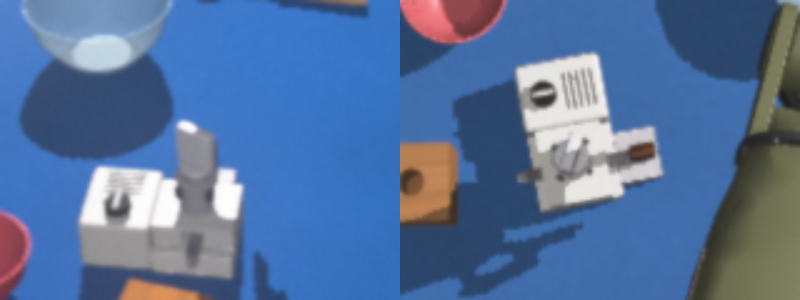

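Left, side view: the paddle stands upright, raised about 9 mm above its home height, around (197,155). Right, top view: the key handle is on the ledge at (642,152) and the tip is out of the far side at (528,175). The gripper is clear of everything.

```bash
python3 -c "
from station import r
print(r.finish_job())"
```

```text
the job is handed in; nothing more can be done
None
```

The job is handed in: the paddle was pressed home and let go, then the key lifted it about 9 mm. It stands upright on the key left in the slot, with the gripper clear; the bowls, dish and spoon were left alone, at about 25 s of the 72 s limit.

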